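Fetch the staples from under the cross-stacked cartons

ROBOT

A 6-joint arm with a two-finger parallel gripper is mounted at the origin on a cart in front of the work surface, level with it; the furniture and walls round the work are solid. World frame = base frame: x ahead of the robot, y to its left, z up, the work surface at z = 0. Lengths are in m, angles in rad, forces in N, time in s.
With the tool pointing down it reaches from about 0.325 to 0.9 m from the base axis. Payload 6.1 kg.
Tool frame: the origin (TCP) lies midway between the tips of the shut fingers; the grasp point (between the pads) lies 19 mm behind it; z points along the fingers, y is the line along which they close (so a half turn about z gives the same grasp; the last joint's range is limited). The gripper opens to 85 mm and grips with 20 to 120 N. Pads are 22 mm wide; open, the fingers measure 114 mm over their backs; the gripper's body (76 mm by 85 mm) begins 54 mm behind the grasp point. The pads swing forward as they close: fully open they stand 13 mm farther back than shut.
Start: joints at [-1.362, 0.22, 1.526, -0, 1.395, -0.126], TCP at [0.205, -0.59, 0.231] pointing down, gripper open.
Joint ranges: [-2.98, 2.98], [-0.91, 2.08], [0.09, 2.57], [-1.24, 4.39], [0.2, 2.65], [-2.68, 2.68]. Speed limits (rad/s): [2.57, 2.57, 3.01, 3.14, 3.14, 3.14].

INTERFACE

Orientations are given as [roll, pitch, yaw] about the fixed x, y, z axes, in that order (R = Rz(yaw) Ry(pitch) Rx(roll)).
In Python, from plant import manip, kin, eyes, finder, monitor gives the robot as it stands. Calls block until the motion is done:
- manip.movep(position, orientation): joint-space move of the TCP to a pose.
- manip.move_l(position, feed=0.15, rotation=None, max_force=None): straight line of the TCP; rotation=None keeps the orientation; feed is the mean speed in m/s. With max_force (N) it stops when the force on the tool has changed by that much, and returns True; else False.
- manip.set_joints(angles): joint-space move.
- manip.gripper_to(opening, f_grip=None): finger opening in m; f_grip is the grip in N (None keeps the last); returns when the fingers have stopped.
- manip.hold(seconds).
- kin.inverse_kinematics(position, orientation): joint angles nearest the present ones, or None.
- eyes.get_image(name): name is "scene" or "top" or "wrist"; returns (picture, depth): 420x560x3 uint8, red, green, blue; 420x560 float32, m along the optical axis (not along the pixel's ray), 0 where there is no reading.
- eyes.get_calibration(name): a dict with "intrinsics" (3x3 intrinsics, pixels), "world_from_camera" (4x4, takes a point from camera to world coordinates). Camera axes: x right, y down, z forward; pixel columns grow to the right and rows downward; lengths in m; the calibration is good to about 2 mm. A picture is of the moment at which its call begins: read the wrist's pose just before it. get_calibration takes no time and is no camera call; for the wrist camera it gives the pose at the moment of the call.
A pose or a line that the arm cannot do raises manip.Unreachable and nothing moves.
- manip.job_done(): hands the job in; it is judged then, once.
Trained networks look in the newest picture that a camera, given by its name, has taken for a name from the list of things; names that differ only in an ending like _2 or _b are one class to them, and where a whole thing is asked for, a point or a joint stands for the part that bears it (a point fixed in the world has none). Each returns a list of dicts, best first, with "confidence" (0 to 1); they miss things now and then, are a little off and sometimes report something else, mostly with a low value. They report only what shows in the picture. A call takes as long as a camera call.
- finder.silhouettes(target, camera): "region" (420x560 bool, what is visible of it) and "uv" ([column, row] in pixels, amid what is visible of it).
Readings, each from a call of its own:
- monitor.read_time_s(): time.
- monitor.read_q(): joint angles.
- monitor.read_joint_velocities(): joint speeds.
- monitor.read_joint_torque(): joint torques, N m.
- monitor.read_eef_pos(): TCP position.
- monitor.read_tcp_rot(): TCP orientation.
- monitor.read_ft_force(): force on the tool from outside, world axes, zero at the start.
- monitor.read_torque(): the same for the moment, N m.
- monitor.read_opening(): finger opening in m.
- monitor.read_grasp_force(): force on a finger pad.
Only numpy, scipy, OpenCV 4.12 (cv2) and the standard library are available. Lean on these libraries where they do the work, as an engineer would, in place of code of your own. Each camera call takes 0.05 s, during which the arm holds its last target. There are 200 camera calls.

TASK

The green box of staples stands in the gap between two kraft cartons, under two more that bridge the gap. First set both upper cartons (red tape and blue tape) down flat on the dark green side mat, then put the box of staples upright in the red tray. Finally lay each upper carton back just where it lay at the start, across both lower cartons, and do not shift the two lower cartons, the date stamp or the tape measure.

Things in the scene. Friction and masses are not known exactly. Their poses are not given: they have to be found in the camera images.
- carton_red: closed kraft cardboard carton 150 x 54 x 40 mm (its own x, y, z), sealed with a bright red tape along its top, 0.2 to 0.4 kg, loose; origin at the centre of its underside. Upper course, underside 40 mm above the table, long x axis across the two lower cartons, about 32 mm of each end on them; grip it across its 54 mm width. Nearer or farther of the two.
- carton_blue: closed kraft cardboard carton 150 x 54 x 40 mm (its own x, y, z), sealed with a blue tape along its top, 0.2 to 0.4 kg, loose; origin at the centre of its underside. It lies in the upper course beside the red-taped one, parallel to it with about 42 mm free between them; grip it across its 54 mm width.
- carton_black: closed kraft cardboard carton 150 x 54 x 40 mm (its own x, y, z), sealed with a black tape, about 0.7 kg, loose; origin at the centre of its underside. Lower course, on the table, its long x axis roughly away from the robot; to be left where it is.
- carton_white: closed kraft cardboard carton 150 x 54 x 40 mm (its own x, y, z), sealed with a white tape, about 0.7 kg, loose; origin at the centre of its underside. Lower course, on the table, parallel to the black-taped one on its +y (left) side, with an 85 mm wide gap between the two; to be left where it is.
- staples: small closed green and white box, 38 x 75 x 24 mm (its own x, y, z), loose; origin at the centre of its underside. It stands on the table in the gap between the lower cartons, its 75 mm length across the gap, seen from above between the two upper cartons; grip it across its 38 mm width (along its x).
- side_mat: flat dark green mat with a thin pale border line, 240 x 190 x 3 mm (its own x, y, z), fixed; origin at the centre of its underside. The side area: room for both upper cartons next to each other along its x, their long sides along its y.
- tray: shallow open red tray, 150 x 125 x 16 mm outside (its own x, y, z), walls 4 mm and floor 4 mm thick, fixed; origin at the centre of its underside.
- date_stamp: black self-inking stamp standing upright, 58 x 46 x 93 mm; origin at the centre of its underside; bystander.
- tape_measure: yellow tape measure, 34 x 101 x 64 mm; origin at the centre of its underside; bystander.

How it is judged:
On the way, in this order (a step that is already met when the one before it is completed fails the run):
1. both upper cartons stand flat on the side mat at the same time, released and at rest (centres within 100 mm along its x and 75 mm along its y of the mat's centre) (x of carton_red in the frame of side_mat between -0.1 and 0.1 m and y of carton_red in the frame of side_mat between -0.075 and 0.075 m and z of each of carton_red, carton_blue in the frame of side_mat below 0.012 m and angle between each of carton_red, carton_blue's own z axis and vertical below 0.1 rad and linear speed of each of carton_red, carton_blue below 0.02 m/s and angular speed of each of carton_red, carton_blue below 0.2 rad/s and contact force between each of carton_red, carton_blue and the fingers below 0.1 N and x of carton_blue in the frame of side_mat between -0.1 and 0.1 m and y of carton_blue in the frame of side_mat between -0.075 and 0.075 m), for 0.2 s.
2. the box of staples is in the red tray, upright on its floor, released and at rest (x of staples in the frame of tray between -0.06 and 0.06 m and y of staples in the frame of tray between -0.05 and 0.05 m and z of staples in the frame of tray below 0.015 m and angle between staples's own z axis and vertical below 0.1 rad and linear speed of staples below 0.02 m/s and angular speed of staples below 0.2 rad/s and contact force between staples and the fingers below 0.1 N), for 0.2 s.
At the end, for the whole second after the job is handed in: Staples box upright on the floor of the red tray; red- and blue-taped cartons each within 15 mm of where they began, flat across the two lower cartons and square to them within 0.15 rad; lower cartons within 15 mm of where they began; all released and at rest (all of step 2 and distance of each of carton_red, carton_blue, carton_black, carton_white from where it was at the start of the episode below 0.015 m and angle between the x axis of each of carton_red, carton_blue and the y axis of carton_black, either way round below 0.15 rad and angle between each of carton_red, carton_blue's own z axis and vertical below 0.06 rad and linear speed of each of carton_red, carton_blue below 0.02 m/s and angular speed of each of carton_red, carton_blue below 0.2 rad/s and contact force between each of carton_red, carton_blue and the fingers below 0.1 N); the robot touches nothing.
It fails at once if the black-taped lower carton is shifted by more than 15 mm (distance of carton_black from where it was at the start of the episode above 0.015 m).
It fails at once if the white-taped lower carton is shifted by more than 15 mm (distance of carton_white from where it was at the start of the episode above 0.015 m).
It fails at once if the date stamp is shifted by more than 20 mm (distance of date_stamp from where it was at the start of the episode above 0.02 m).
It fails at once if the tape measure is shifted by more than 20 mm (distance of tape_measure from where it was at the start of the episode above 0.02 m).
It also fails if it takes over 115 s, if anything falls off the work surface, if the arm or the gripper's body presses on something with over 40 N, if the wrist force passes 120 N, or if a joint passes its speed limit or range.

## Working session

There is one attempt and no reset: what is moved stays moved. The work goes in short steps, each a Python script; the robot and the scene stay as the last script left them, time stands still between calls to the robot, and variables do not carry over. Pictures are saved under pics/ and viewed, at most 14 in all, crops included, and the job is handed in when it is done.

```bash
ls && mkdir -p pics && python3 - <<'E'
from plant import manip, kin, eyes, finder, monitor
import cv2,numpy as np
for n in ("top","scene"):
    p,d=eyes.get_image(n); cv2.imwrite(f"pics/{n}0.png",p[:,:,::-1]); np.savez(f"{n}0.npz",p=p,d=d,**eyes.get_calibration(n))
    print(n,eyes.get_calibration(n))
print(monitor.read_tcp_rot(),monitor.read_time_s())
E
```

```text
pics
plant.py
top {'intrinsics': array([[509.2294571 ,   0.        , 280.166248  ],
       [  0.        , 509.2294571 , 207.80434641],
       [  0.        ,   0.        ,   1.        ]]), 'world_from_camera': array([[-0.08073269, -0.97204087,  0.22049668,  0.35416899],
       [-0.99671291,  0.08022966, -0.01125096,  0.01000841],
       [-0.00675398, -0.22068021, -0.97532283,  1.23987565],
       [ 0.        ,  0.        ,  0.        ,  1.        ]])}
scene {'intrinsics': array([[525.23477022,   0.        , 281.40622743],
       [  0.        , 525.23477022, 208.62228198],
       [  0.        ,   0.        ,   1.        ]]), 'world_from_camera': array([[-0.57546316, -0.36601996,  0.73134912, -0.34650098],
       [-0.81757091,  0.23506039, -0.52566569,  0.69991119],
       [ 0.02049292, -0.90043101, -0.43451587,  0.64767399],
       [ 0.        ,  0.        ,  0.        ,  1.        ]])}
[-3.13990170e+00 -2.25260667e-04  3.34834700e-01] 0.1
```

View pics/top0.png

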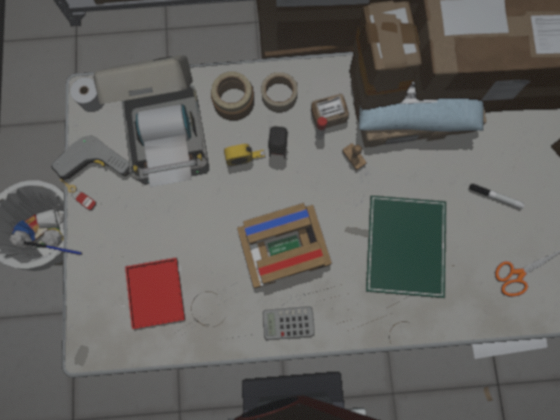

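View pics/scene0.png

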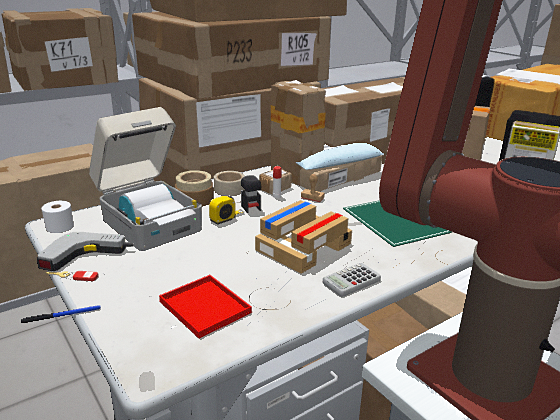

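The top view shows the stack at about (285,245), with blue farther and red nearer. The mat is at (407,246), the tray at (155,293), and the stamp and tape measure are behind the stack at (278,140) and (238,153). Next I'll measure them.

```bash
cat > h.py <<'E'
from plant import manip, kin, eyes, finder, monitor
import cv2,numpy as np
def cloud(d,c):
    K,T=c["intrinsics"],c["world_from_camera"]
    v,u=np.indices(d.shape)
    P=np.stack([(u-K[0,2])/K[0,0]*d,(v-K[1,2])/K[1,1]*d,d],-1)
    return P@T[:3,:3].T+T[:3,3]
def measure(name,cam,W,zlo,zhi):
    s=finder.silhouettes(name,cam)
    if not s: return None
    m=s[0]["region"]; q=W[m]; zs=q[:,2]
    q=q[(zs>zlo)&(zs<zhi)]
    if len(q)<20: return s[0]["confidence"],m.sum(),s[0]["uv"],np.median(zs)
    (cx,cy),(w,h),a=cv2.minAreaRect(q[:,:2].astype(np.float32))
    if w<h: w,h,a=h,w,a+90
    a=(a+90)%180-90   # long axis angle, deg in (-90,90]
    return dict(conf=round(float(s[0]["confidence"]),2),uv=np.round(s[0]["uv"]),n=len(q),z=round(float(np.median(q[:,2])),4),c=np.round([cx,cy],4),size=np.round([w,h],4),ang=round(a,1))
E
python3 - <<'E'
from h import *
for cam in("top","scene"):
    c=eyes.get_calibration(cam); p,d=eyes.get_image(cam); W=cloud(d,c)
    for n,a,b in(("carton_red",.07,.09),("carton_blue",.07,.09),("carton_black",.03,.05),("carton_white",.03,.05),("staples",.015,.035),("side_mat",-.01,.01),("tray",-.01,.03),("date_stamp",.005,.12),("tape_measure",.005,.1)):
        print(cam,n,measure(n,cam,W,a,b))
E
```

```text
top carton_red {'conf': 0.84, 'uv': array([290., 262.]), 'n': 1551, 'z': 0.0804, 'c': array([ 0.4892, -0.0165]), 'size': array([0.1502, 0.0542]), 'ang': -77.2}
top carton_blue {'conf': 0.73, 'uv': array([274., 224.]), 'n': 1469, 'z': 0.0806, 'c': array([0.5831, 0.0071]), 'size': array([0.1503, 0.0542]), 'ang': -76.9}
top carton_black None
top carton_white {'conf': 0.58, 'uv': array([256., 254.]), 'n': 759, 'z': 0.0405, 'c': array([0.5195, 0.0624]), 'size': array([0.1496, 0.0537]), 'ang': 11.8}
top staples {'conf': 0.63, 'uv': array([285., 247.]), 'n': 319, 'z': 0.0248, 'c': array([ 0.538, -0.005]), 'size': array([0.0689, 0.0294]), 'ang': -77.3}
top side_mat {'conf': 0.71, 'uv': array([403., 246.]), 'n': 7616, 'z': 0.0033, 'c': array([ 0.5166, -0.3055]), 'size': array([0.2451, 0.1941]), 'ang': -9.0}
top tray {'conf': 0.92, 'uv': array([152., 295.]), 'n': 3477, 'z': 0.0049, 'c': array([0.4511, 0.3136]), 'size': array([0.1551, 0.1327]), 'ang': 6.1}
top date_stamp {'conf': 0.69, 'uv': array([278., 138.]), 'n': 493, 'z': 0.0913, 'c': array([ 0.7886, -0.0128]), 'size': array([0.0577, 0.042
[... 767 characters left out ...]
]), 'size': array([0.1519, 0.0564]), 'ang': 11.8}
scene staples None
scene side_mat {'conf': 0.84, 'uv': array([389., 229.]), 'n': 2065, 'z': 0.0038, 'c': array([ 0.5209, -0.2999]), 'size': array([0.2577, 0.1884]), 'ang': -8.2}
scene tray {'conf': 0.61, 'uv': array([203., 305.]), 'n': 3268, 'z': 0.005, 'c': array([0.4622, 0.3073]), 'size': array([0.1765, 0.1421]), 'ang': 5.2}
scene date_stamp {'conf': 0.81, 'uv': array([247., 194.]), 'n': 588, 'z': 0.0535, 'c': array([ 0.8308, -0.0173]), 'size': array([0.1507, 0.0451]), 'ang': -12.1}
scene tape_measure {'conf': 0.81, 'uv': array([223., 210.]), 'n': 612, 'z': 0.0392, 'c': array([0.7686, 0.0767]), 'size': array([0.1013, 0.0378]), 'ang': -88.3}
```

Sizes and heights match the given ones to within a few millimetres. Next I'll move the red carton.

```bash
cat >> h.py <<'E'
D=np.deg2rad
def rot(closing_deg):
    "tool-down orientation closing along the given direction; the half turn chosen that needs least of the last joint"
    o=[]
    for k in(90,-90):
        y=(D(closing_deg+k)+np.pi)%(2*np.pi)-np.pi
        q=kin.inverse_kinematics([.5,-.1,.2],[np.pi,0,y])
        if q is not None:o.append((abs(q[5]),y))
    return [np.pi,0,min(o)[1]]
ZT=.2
STACK=dict(red=([.4892,-.0165],13.0),blue=([.5831,.0071],13.0))
mc,ma=np.array([.5166,-.3055]),-9.0
ex=np.array([np.cos(D(ma)),np.sin(D(ma))])
MAT=dict(red=(mc-.055*ex,ma),blue=(mc+.055*ex,ma))
def pick(xy,ang,z,op,f=60):
    r=rot(ang); manip.gripper_to(op)
    manip.movep([*xy,ZT],r)
    hit=manip.move_l([*xy,z],feed=.12,max_force=12)
    if hit: print("HIT going down",monitor.read_eef_pos()); raise SystemExit
    manip.gripper_to(0.0,f_grip=f)
    print("opening",monitor.read_opening(),"grip",monitor.read_grasp_force())
    manip.move_l([*xy,ZT],feed=.12)
def place(xy,ang,z,op):
    manip.movep([*xy,ZT],rot(ang))
    manip.move_l([*xy,z+.02],feed=.15)
    hit=manip.move_l([*xy,z-.002],feed=.03,max_force=5)
    print("contact",hit,monitor.read_eef_pos(),"opening",monitor.read_opening())
    manip.gripper_to(op)
    manip.move_l([*xy,ZT],feed=.2)
    print("t",monitor.read_time_s())
E
python3 - <<'E'
from h import *
(xy,a)=STACK["red"]; print(rot(a),rot(ma))
pick(xy,a,.042,.074)
place(*MAT["red"],.005,.074)
E
```

```text
[3.141592653589793, 0, np.float64(1.7976891295541595)] [3.141592653589793, 0, np.float64(1.413716694115407)]
opening 0.05359412043144908 grip 63.82592797279358
contact True [ 0.46189564 -0.29662888  0.0058468 ] opening 0.05342988367884007
t 11.4
```

```bash
python3 - <<'E'
from h import *
pick(*STACK["blue"],.042,.074)
place(*MAT["blue"],.005,.074)
c=eyes.get_calibration("top"); p,d=eyes.get_image("top"); W=cloud(d,c); cv2.imwrite("pics/top1.png",p[:,:,::-1])
for n,a,b in(("carton_red",.035,.05),("carton_blue",.035,.05),("carton_black",.03,.05),("carton_white",.03,.05),("staples",.015,.035)): print(n,measure(n,"top",W,a,b))
E
```

```text
opening 0.053427440759509545 grip 63.8277804851532
contact True [ 0.57054725 -0.31388612  0.00602028] opening 0.053495765407193946
t 20.725
carton_red {'conf': 0.62, 'uv': array([385., 261.]), 'n': 369, 'z': 0.0434, 'c': array([ 0.4698, -0.246 ]), 'size': array([0.0542, 0.0498]), 'ang': -9.8}
carton_blue {'conf': 0.98, 'uv': array([390., 220.]), 'n': 653, 'z': 0.0434, 'c': array([ 0.5763, -0.2783]), 'size': array([0.0798, 0.0565]), 'ang': 80.4}
carton_black {'conf': 0.88, 'uv': array([311., 239.]), 'n': 1424, 'z': 0.0406, 'c': array([ 0.5503, -0.0731]), 'size': array([0.1515, 0.0547]), 'ang': 12.1}
carton_white {'conf': 0.9, 'uv': array([261., 254.]), 'n': 1421, 'z': 0.0404, 'c': array([0.5202, 0.0626]), 'size': array([0.151 , 0.0542]), 'ang': 12.1}
staples {'conf': 0.61, 'uv': array([287., 248.]), 'n': 501, 'z': 0.0247, 'c': array([ 0.5352, -0.0054]), 'size': array([0.0748, 0.039 ]), 'ang': -78.1}
```

View pics/top1.png

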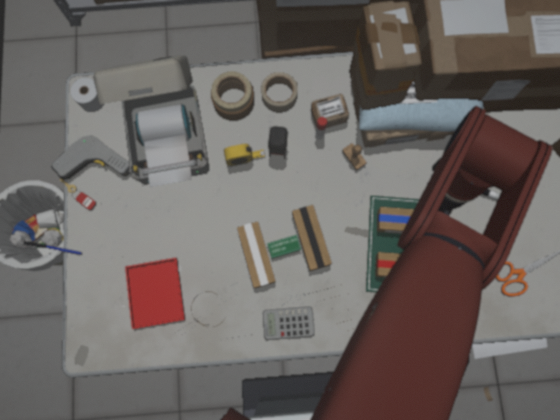

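Both cartons are on the mat (blue at (390,220), red at (385,262)), and the lower ones have not moved. The staples are at (284,247), clear to grip.

```bash
python3 - <<'E'
from h import *
pick([.5352,-.0054],12,.003,.060,40)
place([.4511,.3136],6,.007,.060)
c=eyes.get_calibration("top"); p,d=eyes.get_image("top"); W=cloud(d,c); cv2.imwrite("pics/top2.png",p[:,:,::-1])
for n,a,b in(("carton_red",.035,.05),("carton_blue",.035,.05),("carton_black",.03,.05),("carton_white",.03,.05),("staples",.015,.045)): print(n,measure(n,"top",W,a,b))
E
```

```text
opening 0.036924988893903374 grip 41.67671620845795
contact True [0.45068382 0.31343945 0.00766997] opening 0.037237106959323904
t 31.0417
carton_red {'conf': 0.74, 'uv': array([410., 264.]), 'n': 1496, 'z': 0.0434, 'c': array([ 0.4619, -0.2966]), 'size': array([0.1519, 0.0549]), 'ang': 80.9}
carton_blue {'conf': 0.91, 'uv': array([407., 223.]), 'n': 1366, 'z': 0.0436, 'c': array([ 0.5696, -0.3128]), 'size': array([0.1505, 0.0547]), 'ang': 80.5}
carton_black {'conf': 0.66, 'uv': array([312., 239.]), 'n': 1422, 'z': 0.0405, 'c': array([ 0.5503, -0.0728]), 'size': array([0.1512, 0.0547]), 'ang': 11.7}
carton_white {'conf': 0.71, 'uv': array([257., 252.]), 'n': 1341, 'z': 0.0406, 'c': array([0.5195, 0.0622]), 'size': array([0.1497, 0.0522]), 'ang': 11.6}
staples {'conf': 0.64, 'uv': array([406., 223.]), 'n': 1164, 'z': 0.0423, 'c': array([ 0.5703, -0.3129]), 'size': array([0.1505, 0.0561]), 'ang': 80.7}
```

View pics/top2.png

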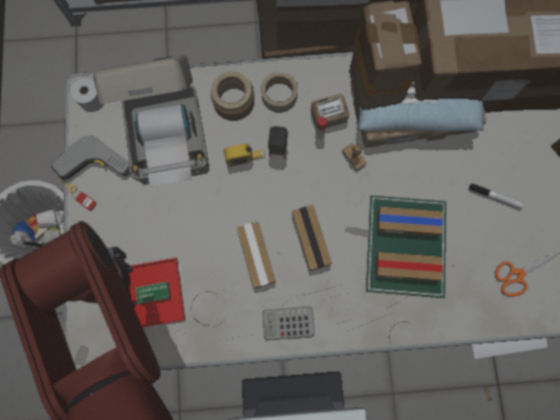

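The staples lie in the red tray at (153,293); the network's "staples" hit at (406,223) was really the blue carton. Both cartons are where I released them, so now I'll lay them back.

```bash
python3 - <<'E'
from h import *
for n in("blue","red"):
    pick(*MAT[n],.0055,.074)
    place(*STACK[n],.042,.074)
manip.movep([.35,-.3,.25],rot(0))
c=eyes.get_calibration("top"); p,d=eyes.get_image("top"); W=cloud(d,c); cv2.imwrite("pics/top3.png",p[:,:,::-1])
for n,a,b in(("carton_red",.07,.09),("carton_blue",.07,.09),("carton_black",.03,.05),("carton_white",.03,.05),("staples",.015,.045),("date_stamp",.005,.12),("tape_measure",.005,.1)): print(n,measure(n,"top",W,a,b))
E
```

```text
opening 0.05330093227274541 grip 64.62700724601746
contact True [0.58308955 0.00715739 0.04342801] opening 0.05280541720523364
t 41.9583
opening 0.05344788933355676 grip 64.53495740890503
contact True [ 0.48913952 -0.01643132  0.04333483] opening 0.053156680509350025
t 51.3167
carton_red {'conf': 0.71, 'uv': array([289., 260.]), 'n': 1562, 'z': 0.0805, 'c': array([ 0.4888, -0.0162]), 'size': array([0.151 , 0.0547]), 'ang': -77.2}
carton_blue {'conf': 0.69, 'uv': array([274., 226.]), 'n': 1487, 'z': 0.0805, 'c': array([0.5822, 0.0072]), 'size': array([0.1499, 0.0549]), 'ang': -76.9}
carton_black {'conf': 0.62, 'uv': array([314., 237.]), 'n': 695, 'z': 0.0406, 'c': array([ 0.5502, -0.073 ]), 'size': array([0.1498, 0.0545]), 'ang': 12.3}
carton_white {'conf': 0.84, 'uv': array([255., 253.]), 'n': 728, 'z': 0.0402, 'c': array([0.5197, 0.0629]), 'size': array([0.1496, 0.0532]), 'ang': 11.9}
staples {'conf': 0.88, 'uv': array([154., 295.]), 'n': 515, 'z': 0.0285, 'c': array([0.4506, 0.3118]), 'size': array([0.0736, 0.0383]), 'ang': -84.3}
date_stamp {'conf': 0.75, 'uv': array([278., 141.]), 'n': 520, 'z': 0.091, 'c': array([ 0.7885, -0.0118]), 'size': array([0.0577, 0.0449]), 'ang': -11.3}
tape_measure {'conf': 0.96, 'uv': array([239., 155.]), 'n': 596, 'z': 0.0585, 'c': array([0.7835, 0.0753]), 'size': array([0.0999, 0.0548]), 'ang': -79.2}
```

View pics/top3.png

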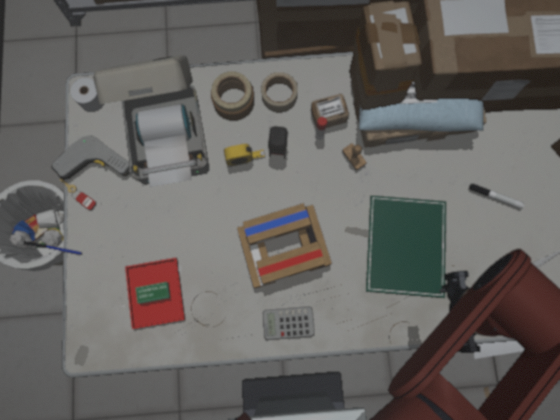

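The picture shows both cartons back on the stack at (274,226) and (289,260), within 1 mm of where they began. The staples are in the tray at (154,293), and the stamp and tape measure look unmoved.

```bash
python3 -c "
from h import *
manip.hold(.5); print(manip.job_done())"
```

```text
the job is handed in; nothing more can be done
None
```

The job is handed in after about 52 s of robot time: the staples stand upright in the red tray, both upper cartons are back within about 1 mm of where they began, and the last picture shows the lower cartons, stamp and tape measure unmoved (no verdict was returned).

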